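# Take the drained cleaning basket off its keeper hook

## Robot

A 6-joint arm with a two-finger parallel gripper is mounted at the origin on a cart in front of the work surface, level with it; the furniture and walls round the work are solid. World frame = base frame: x ahead of the robot, y to its left, z up, the work surface at z = 0. Lengths are in m, angles in rad, forces in N, time in s.
With the tool pointing down it reaches from about 0.275 to 1 m from the base axis. Payload 8.4 kg.
Tool frame: the origin (TCP) lies on the centre line of the jaws, within the pads' length; the fingertips stand 17 mm ahead of it and the grasp point (between the pads) lies 2 mm behind it (bot.tcp_to_tips is the z of the fingertips in the tool frame, in m); z points along the fingers, y is the line along which they close (so a half turn about z gives the same grasp; the last joint's range is limited). The gripper opens to 85 mm and grips with 20 to 120 N. Pads are 22 mm wide; open, the fingers measure 114 mm over their backs; the gripper's body (76 mm by 85 mm) begins 54 mm behind the grasp point. The pads swing forward as they close: fully open they stand 13 mm farther back than shut.
Start: joints at [1.262, 0.353, 1.633, -0, 1.155, -0.002], TCP at [0.189, 0.596, 0.248] pointing down, gripper open.
Joint ranges: [-2.63, 2.63], [-0.92, 2.1], [0.06, 2.66], [-1.3, 4.44], [0, 2.69], [-3.02, 3.02]. Speed limits (rad/s): [2.22, 2.22, 2.79, 3.14, 3.14, 3.14].

## Interface

Orientations are given as a unit quaternion [x, y, z, w].
In Python, from workcell import bot, hand, kinematics, get_obs, vision, hand_in gives the robot as it stands. The module is installed in compiled form; this text tells all that it offers. Calls block until the motion is done:
- bot.reach(position, orientation): joint-space move of the TCP to a pose.
- bot.servo_line(position, ori=None, velocity=0.15): straight line of the TCP; ori=None keeps the orientation; velocity is the mean speed in m/s.
- bot.goto_joints(angles): joint-space move.
- hand.move_gripper(opening, strength=None): finger opening in m; strength is the grip in N (None keeps the last); returns when the fingers have stopped.
- bot.dwell(seconds).
- kinematics.solve_ik(position, orientation): joint angles nearest the present ones, or None.
- get_obs(): the state.
- vision.read_camera(name): name is "side" or "top" or "wrist"; returns a dict with "frame" (420x560x3 uint8, red, green, blue), "intrinsics" (3x3 intrinsics, pixels), "dist" ([k1, k2, p1, p2, k3] as OpenCV has them; the pictures are not rectified), "view" (4x4, takes a point from world to camera coordinates). Camera axes: x right, y down, z forward; pixel columns grow to the right and rows downward; lengths in m; the calibration is good to about 2 mm. A picture is of the moment at which its call begins. There is no depth.
A pose or a line that the arm cannot do raises bot.IKError and nothing moves.
- hand_in(): hands the job in; it is judged then, once.
The state is a dict: "time_s": time; "joint_pos": joint angles; "joint_vel": joint speeds; "joint_efforts": joint torques, N m; "position": TCP position; "orientation": TCP orientation; "wrist_force": force on the tool from outside, world axes, zero at the start; "ft_torque": the same for the moment, N m; "gripper_width": finger opening in m; "grip_force": force on a finger pad.
Only numpy, scipy, OpenCV 4.12 (cv2) and the standard library are available. Lean on these libraries where they do the work, as an engineer would, in place of code of your own. Each camera call takes 0.05 s, during which the arm holds its last target. There are 200 camera calls.

## Task

The parts basket has drained: take it off the drip stand's safety hook and stand it in the shallow drying tray, sitting flat inside the tray's rim with the heat sink still in it, and let go. The hook's nose overhangs the handle bar and a sprung keeper shuts the mouth behind it, so push the keeper back with the handle bar itself and, still pressing, lift the bar up past the nose; then draw the basket off towards the open side. Hold the basket only by its handle, keep the gripper off the stand, do not strain the hook (keep the force on it under 12 N), and leave the little bottle, the capacitor and the terminal block near the work where they are.

Things in the scene. Friction and masses are not known exactly. Their poses are not given: they have to be found in the camera images.
- basket: Wire-mesh steel basket, 90 x 130 x 45 mm (x, y, z), 0.2 to 0.4 kg, with a fixed upright bail handle over its middle. Origin: centre of its underside; z up. The handle's bar runs along y, 125 mm above the underside, over x = 0, and bends down to the basket's ends at |y| = 57 to 69 mm. Rim 80 mm below the bar, nothing in between.
- handle_mid (a point): Middle of the handle bar's axis (basket frame 0, 0, 125 mm); axes as the basket's, y along the bar. Bare steel 8 mm thick for |y| < 8 mm, where it lies in the hook; on each side a flat-sided black rubber sleeve, 12 mm wide (x), 16 mm tall, from |y| = 9 to 54 mm: take hold there, from above, beside the hook.
- stand: Drip stand, fixed to the bench: grey foot plate 160 x 112 x 10 mm, a 12 mm steel rod standing 90 mm behind the hook that bends over and runs forward at hook height; on its end a plate hook 10 mm wide. Origin: on the bench below the hook; x from the hook's open side (-x) back to the rod (+x), z up. Hook and rod reach 22 mm below the resting bar's axis.
- hook_mid (a point): A point fixed to the stand (0, 0, 180 mm; axes as the stand's), on the line of the hanging bar's axis, which lies 2 to 3 mm in front of it on the hook's flat seat. The hook itself is clamped by its collar anywhere along 12 mm of the rod's end: its front wall's outer face is 14 to 26 mm in front of this point, the keeper's pin 20 to 33 mm behind it and 36 mm above, the hook's highest part.
- hook_mouth (a point): About where the hook's mouth is when open (stand frame 16, 0, 188.5 mm; the true one up to 6 mm before or behind). The nose lies over the bar from the front: underside 6 mm above the resting axis (2 mm of play), top 11 mm above. From rest the bar must be pushed back 11 to 25 mm, differing each time, to clear the nose's back edge; under 2 mm later the keeper is on its hard stop.
- keeper_spring (a point): Keeper: steel tongue 9 mm wide, 35 mm long, hung from the pin, leaning forward to the nose's back edge and shutting the mouth; it springs shut by itself. The bar slides freely to it; then about 2 N starts it, 5 N has it fully back and beyond that the force climbs steeply; beside the nose (nearer the pin) 6 to 8 N. This point, fixed to the stand, is near the pin (stand frame 26.5, 0, 212 mm).
- tray: Shallow aluminium drying tray, fixed to the bench, 16 mm high, floor 3 mm thick and 100 x 140 mm inside (5 mm of room on each side of the basket, either way round), sides flared outward by 35 degrees to 122 x 162 mm at the rim. Origin: centre of its underside; long side along its y, z up.
- heatsink: Dark finned heat sink, 30 x 40 x 22 mm, 45 g, lying loose in the basket. Origin: centre of its underside.
- capacitor: Grey cylindrical capacitor, 18 mm across, 34 mm tall, standing loose between stand and tray. Origin: centre of its underside.
- flux_bottle: Small amber bottle with a white cap, 35 mm across, 68 mm tall, standing loose near the work. Origin: centre of its underside.
- terminal_block: Black three-way terminal block on a small brown base, 64 x 27 x 14 mm, lying loose near the work. Origin: centre of its underside.
There are look-alikes about, which are no part of the job. What is shaped like the heatsink but brown is not meant.

How it is judged:
By the outcome, as a careful person would: the job done as asked, in the order asked, and still so for the second after the job is handed in, with the robot touching nothing.
It also fails if it takes over 72 s, if anything falls off the work surface, if the arm or the gripper's body presses on something with over 40 N, if the wrist force passes 120 N, or if a joint passes its speed limit or range.

## Working session

There is one attempt and no reset: what is moved stays moved. The work goes in short steps, each a Python script; the robot and the scene stay as the last script left them, time stands still between calls to the robot, and variables do not carry over. Pictures are saved under pics/ and viewed, at most 10 in all, crops included, and the job is handed in when it is done.

```bash
mkdir -p pics
cat > h.py <<'E'
import numpy as np, cv2
from workcell import bot, hand, kinematics, get_obs, vision, hand_in
from scipy.optimize import least_squares
def shot(n,f):
    r=vision.read_camera(n); cv2.imwrite(f'pics/{f}.png',cv2.cvtColor(r['frame'],cv2.COLOR_RGB2BGR))
    np.savez(f'pics/{f}.npz',**{k:np.array(r[k]) for k in('frame','intrinsics','dist','view')}); return r
def load(f): return np.load(f'pics/{f}.npz')
def ray(r,uv):
    p=cv2.undistortPoints(np.array([[uv]],float),r['intrinsics'],r['dist'])[0,0]
    R,t=r['view'][:3,:3],r['view'][:3,3]; d=R.T@np.array([p[0],p[1],1]); return -R.T@t,d/np.linalg.norm(d)
def atz(r,uv,z): o,d=ray(r,uv); return o+d*(z-o[2])/d[2]
def proj(r,P):
    v=np.array(r['view']);return cv2.projectPoints(np.array(P,float).reshape(-1,1,3),cv2.Rodrigues(v[:3,:3])[0],v[:3,3],r['intrinsics'],r['dist'])[0][:,0]
def tri(a,ua,b,ub):
    A=np.zeros((3,3));B=np.zeros(3);rs=[ray(a,ua),ray(b,ub)]
    for o,d in rs: M=np.eye(3)-np.outer(d,d);A+=M;B+=M@o
    p=np.linalg.solve(A,B); return p,[np.linalg.norm(np.cross(p-o,d)) for o,d in rs]
E
python3 - <<'E'
from h import *
ims=[]
for n in('side','top'):
    r=shot(n,n+'0'); print(n,-np.array(r['view'])[:3,:3].T@np.array(r['view'])[:3,3], np.array(r['view'])[2,:3],r['intrinsics'][0][0])
E
```

```text
side [ 0.28459348 -0.83967902  0.94379269] [ 0.15015367  0.75975182 -0.63263817] 518.6126114212367
top [0.18831335 0.10229735 1.35649566] [ 0.21845602 -0.01358362 -0.97575225] 466.33020258214447
```

View pics/side0.png

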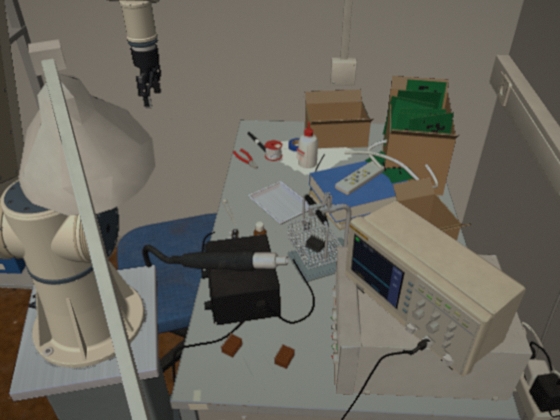

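View pics/top0.png

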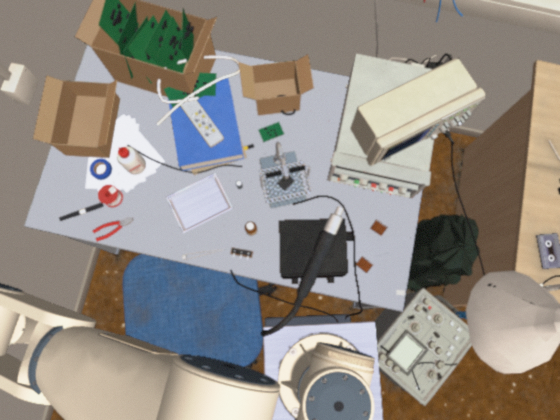

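The side view shows the basket and hook near (315,235) and the tray near (278,202), partly hidden. In the top view the basket is at (285,183), the rod's top at (281,150), the tray at (200,202), the capacitor at (240,184), the bottle at (251,228) and the terminal block at (242,252). The brown look-alikes are at (379,227) and (364,265). The dark heat sink at (285,184), inside the basket, is the one meant. I'll enlarge to confirm.

Run:
```python
from h import *
a=cv2.imread('pics/top0.png')[130:270,150:330]; b=cv2.imread('pics/side0.png')[160:290,230:370]
cv2.imwrite('pics/c1.png',cv2.resize(a,None,fx=4.4,fy=4.2,interpolation=3)[:600,:800] if 0 else cv2.resize(a,None,fx=4,fy=4,interpolation=3))
cv2.imwrite('pics/c2.png',cv2.resize(b,None,fx=4.5,fy=4.5,interpolation=3))
```

```text
(no output)
```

View pics/c1.png

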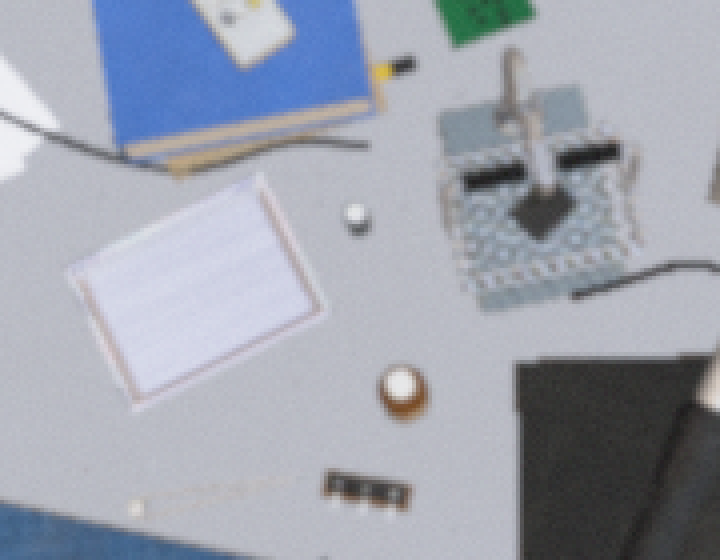

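View pics/c2.png

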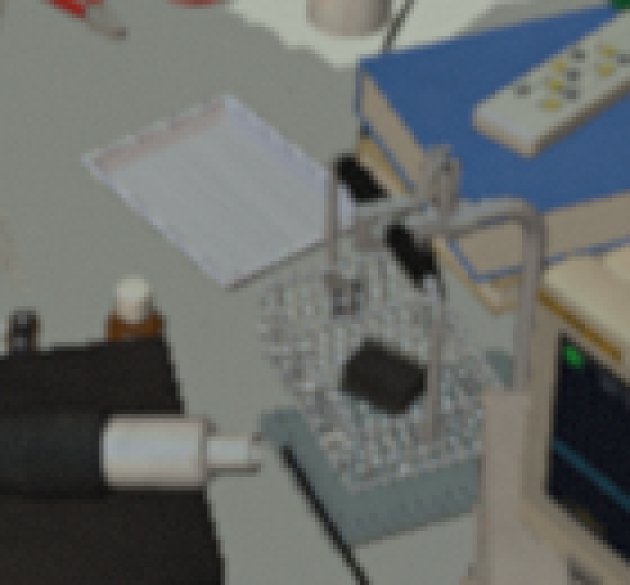

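The crops confirm the dark heat sink in the basket, at c1 (540,212) and c2 (385,377). The sleeves run c1 (465,182) to (620,152). The tray's rim corners are c1 (262,173), (327,310), (137,411) and (68,270), and the foot plate's corners are c1 (438,113), (582,86), (480,312) and (625,285). The rod is behind the hook, towards world +x.

Run:
```python
from h import *
np.set_printoptions(precision=4,suppress=True)
t=load('top0');s=load('side0')
T=lambda x,y:(150+x/4-.375,130+y/4-.375); S=lambda x,y:(230+x/4.5-.4,160+y/4.5-.4)
print('bar tri',tri(t,T(542.5,167),s,S(388,220)))
e=[atz(t,T(465,182),.184),atz(t,T(620,152),.184)];d=e[1]-e[0];print('sleeve ends',e,np.linalg.norm(d),'yaw',np.degrees(np.arctan2(-d[0],-d[1])),(e[0]+e[1])/2)
c=[atz(t,T(*p),.016) for p in((262,173),(327,310),(137,411),(68,270))]
print('tray',np.array(c),np.mean(c,0),[np.linalg.norm(c[i]-c[(i+1)%4]) for i in range(4)]); 
for v in(c[3]-c[0],c[2]-c[1]): print('tray long dir',np.degrees(np.arctan2(v[1],v[0]))-90)
f=[atz(t,T(*p),.010) for p in((438,113),(582,86),(625,285),(480,312))]
print('foot',np.array(f),np.mean(f,0),[np.linalg.norm(f[i]-f[(i+1)%4]) for i in range(4)])
for n,p,z in(('cap',(356,213),.034),('bottle',(401,383),.068),('term',(367,492),.014),('hookfront',(543,195),.18),('rodtop',(513,55),.18),('sink',(540,212),.085)): print(n,atz(t,T(*p),z))
o=get_obs();print(o['position'],o['orientation'],o['wrist_force'],o['time_s'])
v=np.array(load('side0')['view'])
```

```text
bar tri (array([0.5497, 0.0781, 0.1819]), [np.float64(0.0004408883895033424), np.float64(0.00044088838950358413)])
sleeve ends [array([0.5406, 0.1294, 0.184 ]), array([0.5566, 0.0268, 0.184 ])] 0.10376623094024513 yaw -8.875290428839639 [0.5486 0.0781 0.184 ]
tray [[0.605  0.285  0.016 ]
 [0.4975 0.2385 0.016 ]
 [0.4282 0.3786 0.016 ]
 [0.5365 0.4301 0.016 ]] [0.5168 0.3331 0.016 ] [np.float64(0.11714634183045523), np.float64(0.1563687854678039), np.float64(0.11994034041147715), np.float64(0.160418851619459)]
tray long dir 25.25936441952281
tray long dir 26.30486669233082
foot [[0.6483 0.1518 0.01  ]
 [0.665  0.0416 0.01  ]
 [0.508  0.0176 0.01  ]
 [0.4923 0.126  0.01  ]] [0.5784 0.0843 0.01  ] [np.float64(0.11147376339449833), np.float64(0.15882396317562206), np.float64(0.1094720860737035), np.float64(0.15812445905488007)]
cap [0.5655 0.2138 0.034 ]
bottle [0.4306 0.1823 0.068 ]
term [0.3619 0.2126 0.014 ]
hookfront [0.5307 0.0787 0.18  ]
rodtop [0.6287 0.0942 0.18  ]
sink [0.5459 0.0795 0.085 ]
[0.1886 0.5954 0.2476] [ 0.1528  0.9883 -0.0006 -0.0001] [-0.1545  0.4671 -0.1253] 0.1
```

Bar height triangulates to 0.182 (0.180 stated) and the sizes of the tray, foot plate and sleeves agree. Stand yaw is about 8.9° and tray yaw about 25.8°. Next I'll go above each and look with the wrist camera.

```bash
cat >> h.py <<'E'
from scipy.spatial.transform import Rotation as Rot
np.set_printoptions(precision=4,suppress=True)
def q(a): # tool down, tool y at angle a (rad)
    y=np.array([np.cos(a),np.sin(a),0]);z=np.array([0,0,-1.]);return Rot.from_matrix(np.c_[np.cross(y,z),y,z]).as_quat()
def F(n=1): return np.array(get_obs()['wrist_force'])
E
python3 - <<'E'
from h import *
bot.reach([.44,.30,.36],q(np.radians(25.8))); shot('wrist','w1'); o=get_obs();print(o['time_s'],o['position'],o['joint_pos'])
bot.reach([.50,.1005,.33],q(np.radians(8.9))); shot('wrist','w2'); o=get_obs();print(o['time_s'],o['position'],o['joint_pos'],o['wrist_force'])
a=cv2.imread('pics/w1.png');b=cv2.imread('pics/w2.png')
cv2.imwrite('pics/w12.png',np.vstack([cv2.resize(x,(400,300),interpolation=cv2.INTER_AREA) for x in(a,b)]))
E
```

```text
1.65 [0.4395 0.3008 0.3595] [0.5972 0.1166 1.6914 0.0003 1.3343 0.1452]
2.55 [0.5    0.1018 0.3302] [0.1976 0.0985 1.7755 0.0006 1.2671 0.0403] [0.334  0.1726 0.9224]
```

View pics/w1.png

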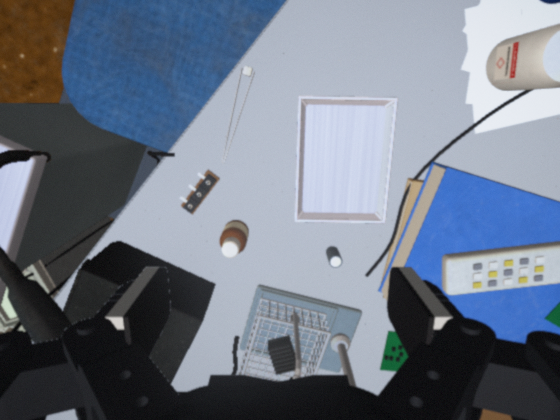

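View pics/w2.png

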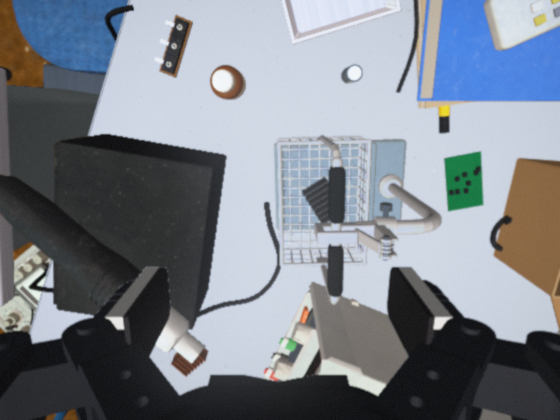

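w1 shows the tray alone, with outer rim corners (300,97), (397,97), (383,222) and (294,221). In w2 the sleeves lie along column ~337, from row 166 to 297, with the hook crossing at (336,232). The hook's front is at (316,230), the pin near (386,240), and the black box's corner at (226,153).

Run:
```python
from h import *
w1=load('w1');w2=load('w2');t=load('top0')
c=np.array([atz(w1,p,.016) for p in((300,97),(397,97),(383,222),(294,221))]);print('tray',c,c.mean(0),[np.linalg.norm(c[i]-c[(i+1)%4]) for i in range(4)])
for a,b in((1,2),(0,3),):
    v=c[a]-c[b];print(np.degrees(np.arctan2(v[1],v[0]))-90)
for a,b in((1,0),(2,3)):
    v=c[a]-c[b];print(np.degrees(np.arctan2(v[1],v[0])))
e=np.array([atz(w2,p,.188) for p in((338,166),(337,222),(335,246),(336,297))]);print(e,e[[0,3]].mean(0),e[[1,2]].mean(0));d=e[0]-e[3];print(np.linalg.norm(d),np.degrees(np.arctan2(d[1],d[0]))-90)
print('front wall',atz(w2,(316,230),.191),'pin',atz(w2,(386,240),.216))
print('box corner',tri(t,(279.5,221),w2,(226,153)),'cap',atz(w2,(353,73),.034),'bottle',atz(w2,(227,80),.068))
```

```text
tray [[0.4281 0.3833 0.016 ]
 [0.5345 0.435  0.016 ]
 [0.6001 0.289  0.016 ]
 [0.4925 0.2382 0.016 ]] [0.5138 0.3364 0.016 ] [np.float64(0.11825744872115634), np.float64(0.1601173323008536), np.float64(0.11901904421156949), np.float64(0.15876985297827598)]
24.207087369130633
23.920438422062716
25.917660810636743
25.256888010199848
[[0.5382 0.1351 0.188 ]
 [0.546  0.0929 0.188 ]
 [0.5484 0.0734 0.188 ]
 [0.5579 0.0302 0.188 ]] [0.548  0.0827 0.188 ] [0.5472 0.0832 0.188 ]
0.10676068374079896 10.641253734950908
front wall [0.5309 0.085  0.191 ] pin [0.5761 0.0936 0.216 ]
box corner (array([0.4414, 0.1045, 0.0437]), [np.float64(0.0064901191361874805), np.float64(0.006490119136187539)]) cap [0.5626 0.2159 0.034 ] bottle [0.4341 0.1862 0.068 ]
```

Run:
```python
from h import *
a=np.radians(9.3); g=np.array([.5487-.032*np.sin(a),.0805+.032*np.cos(a)])
hand.move_gripper(.045,20)
bot.reach([*g,.27],q(a)); bot.dwell(.2); print(F())
bot.servo_line([*g,.179],velocity=.06); bot.dwell(.2); print(F(),get_obs()['position'])
hand.move_gripper(.025,20); print(F())
hand.move_gripper(.0,20); print(F())
bot.dwell(.3);shot('wrist','w3')
o=get_obs();print(o['time_s'],o['position'],o['gripper_width'],o['grip_force'],o['wrist_force'],o['ft_torque'])
```

```text
[-0.3327  0.8019  0.551 ]
[0.1815 0.169  0.0898] [0.5436 0.1121 0.1792]
[1.0746 1.179  0.2666]
[ 0.1027 -0.3143  0.262 ]
6.4333 [0.5436 0.1121 0.179 ] 0.01200291979729365 20.104357302188873 [ 0.42   -0.0064  0.6059] [-0.0088 -0.0358  0.0526]
```

View pics/w3.png

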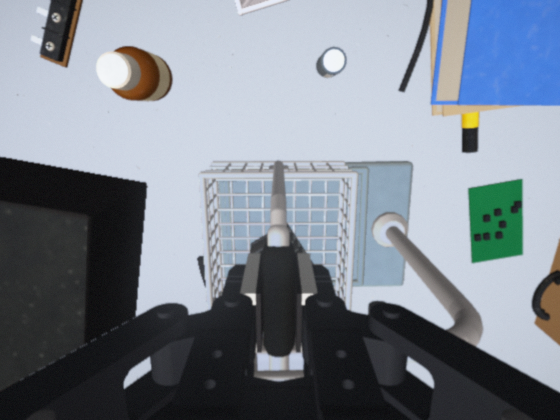

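w3 shows the jaws closed on the +y sleeve, whose outer end is at about (278,246). The basket's sides are parallel to the jaws and nothing is disturbed; the width reads 12.0 mm as it should. Now unload the seat, then press the keeper back.

```bash
cat >> h.py <<'E'
A=np.radians(9.3); U=np.array([np.cos(A),np.sin(A),0]); V=np.array([-np.sin(A),np.cos(A),0]); Z=np.array([0,0,1.])
def Fm(n=6):
    s=[]
    for _ in range(n): bot.dwell(.02); s.append(F())
    return np.mean(s,0)
E
python3 - <<'E'
from h import *
w3=load('w3'); e=atz(w3,(278,246),.188); p=np.array(get_obs()['position']); print('sleeve end rel TCP u,v',(e-p)@U,(e-p)@V)
hand.move_gripper(0,90)
p=np.array(get_obs()['position']); f0=Fm(); print(p,f0)
for dz in(.0005,.001):
    bot.servo_line(p+dz*Z,velocity=.02); f=Fm(); print(dz,f-f0,get_obs()['position'])
b=f; np.savez('st.npz',p=p,b=b,f0=f0)
base=p+.001*Z
for i in range(1,26):
    bot.servo_line(base+i*.001*U,velocity=.03); f=Fm(4)-b
    print(i,'Fu %.2f Fv %.2f Fz %.2f'%(f@U,f@V,f[2]),'u %.4f'%((np.array(get_obs()['position'])-base)@U))
    if f@U<-5.0 or abs(f[2])>3: break
o=get_obs();print(o['time_s'],o['gripper_width'],o['ft_torque'])
E
```

```text
sleeve end rel TCP u,v -0.0006109751004825239 0.024684411228879256
[0.5436 0.1121 0.1791] [-0.1938  0.1668  1.7806]
0.0005 [ 0.3839 -0.0934 -3.2454] [0.5434 0.112  0.1794]
0.001 [ 0.0479 -0.137  -5.2588] [0.5434 0.112  0.1799]
1 Fu 0.17 Fv 0.15 Fz 0.75 u 0.0010
2 Fu 0.06 Fv 0.32 Fz 0.53 u 0.0020
3 Fu -0.04 Fv -0.05 Fz 0.25 u 0.0030
4 Fu 0.19 Fv -0.17 Fz 0.14 u 0.0040
5 Fu -0.36 Fv -0.35 Fz 0.10 u 0.0050
6 Fu 0.15 Fv 0.34 Fz 0.24 u 0.0060
7 Fu 0.33 Fv -0.47 Fz 0.31 u 0.0070
8 Fu 0.23 Fv 0.53 Fz -0.20 u 0.0080
9 Fu 0.11 Fv -0.27 Fz 0.42 u 0.0090
10 Fu 0.11 Fv -0.32 Fz 0.50 u 0.0100
11 Fu -1.03 Fv -0.08 Fz 0.19 u 0.0108
12 Fu -2.17 Fv -0.08 Fz -0.17 u 0.0117
13 Fu -1.87 Fv -0.17 Fz -0.30 u 0.0130
14 Fu -2.35 Fv -0.52 Fz 0.29 u 0.0141
15 Fu -2.13 Fv 0.16 Fz -0.09 u 0.0151
16 Fu -2.85 Fv 0.10 Fz -0.39 u 0.0160
17 Fu -3.07 Fv -0.10 Fz -0.26 u 0.0170
18 Fu -2.85 Fv 0.29 Fz -0.85 u 0.0180
19 Fu -3.09 Fv 0.16 Fz -0.85 u 0.0190
20 Fu -3.44 Fv -0.41 Fz -0.72 u 0.0200
21 Fu -4.11 Fv 0.03 Fz -0.48 u 0.0210
22 Fu -3.66 Fv -0.13 Fz -0.86 u 0.0220
23 Fu -6.12 Fv 0.70 Fz -0.10 u 0.0224
14.7333 0.010545805730554414 [-0.0341  0.9858 -0.2448]
```

Free slide to 10 mm, keeper starts at about 2 N, and the hard stop is at u ≈ 22.4 mm (6 N). Now I'll lift in small steps, still pressing and regulating the press.

Run:
```python
from h import *
s=np.load('st.npz'); base=s['p']+.001*Z; b=s['b']; u=.0226; z=0.
while z<.0215:
    z+=.001; bot.servo_line(base+u*U+z*Z,velocity=.03); f=Fm(4)-b; fu=f@U
    print('z %.4f u %.4f Fu %.2f Fv %.2f Fz %.2f'%(z,u,fu,f@V,f[2]))
    if f[2]<-4.5 or fu<-9.5 or abs(f@V)>4: print('stop');break
    if fu<-7.8: u-=.0003
    elif fu>-5: u+=.0003
np.savez('st2.npz',u=u,z=z)
o=get_obs();print(o['time_s'],o['position'],o['gripper_width']); shot('wrist','w4')
```

```text
z 0.0010 u 0.0226 Fu -5.18 Fv 0.57 Fz 0.04
z 0.0020 u 0.0226 Fu -5.74 Fv 0.29 Fz -0.42
z 0.0030 u 0.0226 Fu -5.79 Fv 0.55 Fz 0.09
z 0.0040 u 0.0226 Fu -5.91 Fv -0.35 Fz -0.14
z 0.0050 u 0.0226 Fu -6.05 Fv -0.37 Fz -0.22
z 0.0060 u 0.0226 Fu -6.21 Fv 0.07 Fz -0.04
z 0.0070 u 0.0226 Fu -5.90 Fv 0.13 Fz -0.34
z 0.0080 u 0.0226 Fu -5.57 Fv -0.20 Fz -0.43
z 0.0090 u 0.0226 Fu -5.77 Fv 0.17 Fz -0.51
z 0.0100 u 0.0226 Fu -5.86 Fv -0.37 Fz -0.48
z 0.0110 u 0.0226 Fu -6.01 Fv 0.30 Fz -0.72
z 0.0120 u 0.0226 Fu -6.73 Fv -0.17 Fz -1.18
z 0.0130 u 0.0226 Fu -7.35 Fv -0.05 Fz -0.64
z 0.0140 u 0.0226 Fu -7.20 Fv 0.26 Fz -0.40
z 0.0150 u 0.0226 Fu -7.33 Fv -0.15 Fz -0.38
z 0.0160 u 0.0226 Fu -7.76 Fv 0.01 Fz -0.40
z 0.0170 u 0.0226 Fu -8.81 Fv 0.17 Fz -0.36
z 0.0180 u 0.0223 Fu -8.70 Fv 0.07 Fz -0.56
z 0.0190 u 0.0220 Fu -8.49 Fv -0.14 Fz -0.74
z 0.0200 u 0.0217 Fu -8.50 Fv 0.18 Fz -0.12
z 0.0210 u 0.0214 Fu -8.10 Fv -0.06 Fz 0.26
z 0.0220 u 0.0211 Fu -8.01 Fv -0.33 Fz 0.84
21.7 [0.5634 0.1153 0.2019] 0.0101833599790888
```

Lifted 23 mm above rest with at most 8.8 N on the keeper and no nose contact. Now draw off towards -x.

Run:
```python
from h import *
s=np.load('st.npz'); base=s['p']+.001*Z; b=s['b']; u=.0211; z=.022
while u>-.039:
    u-=.003; bot.servo_line(base+u*U+z*Z,velocity=.06); f=Fm(2)-b
    print('u %.4f Fu %.2f Fv %.2f Fz %.2f'%(u,f@U,f@V,f[2]))
    if f@U>4 or abs(f[2])>3.5 or abs(f@V)>3.5: print('stop');break
else:
    bot.servo_line(base+u*U+.044*Z,velocity=.08); print(Fm()-b)
o=get_obs();print(o['time_s'],o['position'],o['gripper_width'],o['ft_torque']); shot('wrist','w4');shot('side','s4');shot('top','t4')
a=cv2.imread('pics/s4.png')[130:290,210:380];c=cv2.imread('pics/t4.png')[110:270,150:330]
cv2.imwrite('pics/c4.png',np.hstack([cv2.resize(cv2.imread('pics/w4.png'),(400,300)),cv2.resize(a,(400,300),interpolation=3)]))
```

```text
u 0.0181 Fu -4.13 Fv -0.21 Fz 1.64
u 0.0151 Fu 0.18 Fv 0.02 Fz 0.70
u 0.0121 Fu 0.40 Fv -0.04 Fz -0.32
u 0.0091 Fu 0.38 Fv -0.02 Fz 0.56
u 0.0061 Fu 0.75 Fv -0.03 Fz 0.15
u 0.0031 Fu -0.47 Fv 0.14 Fz 0.17
u 0.0001 Fu 0.76 Fv -0.96 Fz -0.00
u -0.0029 Fu 0.15 Fv -0.54 Fz -0.27
u -0.0059 Fu 0.04 Fv -0.87 Fz 0.53
u -0.0089 Fu -0.12 Fv -0.15 Fz 0.14
u -0.0119 Fu 0.22 Fv 0.46 Fz 0.59
u -0.0149 Fu 0.30 Fv -0.50 Fz 0.52
u -0.0179 Fu 0.19 Fv 0.33 Fz 0.41
u -0.0209 Fu 0.47 Fv -0.21 Fz 0.27
u -0.0239 Fu 1.04 Fv -0.68 Fz -0.16
u -0.0269 Fu 0.54 Fv 0.56 Fz 0.50
u -0.0299 Fu 0.21 Fv 0.50 Fz -0.36
u -0.0329 Fu 0.42 Fv -0.03 Fz 0.53
u -0.0359 Fu 0.35 Fv -0.64 Fz 0.26
u -0.0389 Fu 0.27 Fv -0.32 Fz 0.34
u -0.0419 Fu 0.17 Fv 0.47 Fz -0.20
[-0.2132 -0.031   0.0962]
28.225 [0.502  0.1052 0.2238] 0.010564492854175012 [0.0768 0.0149 0.0673]
```

View pics/c4.png

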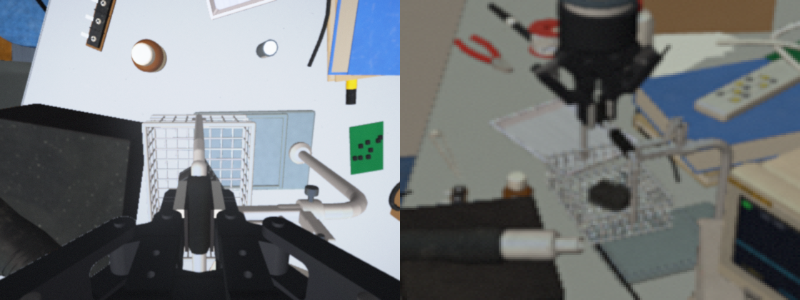

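The basket is off the hook and in front of it, level, with the heat sink in it (right half, ~(605,193)). Carry it sideways to hover over the tray.

Run:
```python
from h import *
p=np.array(get_obs()['position']); B=np.radians(25.3); T=np.array([.5148,.335]); g=T+.031*np.array([-np.sin(B),np.cos(B)])
bot.servo_line(p+.13*V-.008*U+.01*Z,velocity=.1)
bot.servo_line([*g,.235],ori=q(B),velocity=.1)
bot.servo_line([*g,.165],velocity=.08); bot.dwell(.3)
o=get_obs();print(o['time_s'],o['position'],o['gripper_width'],o['ft_torque'],o['wrist_force']); shot('wrist','w5');shot('side','s5');shot('top','t5')
a=cv2.imread('pics/s5.png')[140:260,210:370];c=cv2.imread('pics/t5.png')[140:260,130:290]
cv2.imwrite('pics/c5.png',np.vstack([np.hstack([cv2.resize(c,(400,300),interpolation=3),cv2.resize(a,(400,300),interpolation=3)]),np.hstack([cv2.resize(cv2.imread('pics/w5.png'),(400,300)),np.zeros((300,400,3),np.uint8)])]))
```

```text
32.65 [0.5017 0.3631 0.1654] 0.010359618647307528 [ 0.0656  0.0567 -0.0164] [ 0.194  -0.0171 -2.5509]
```

View pics/c5.png

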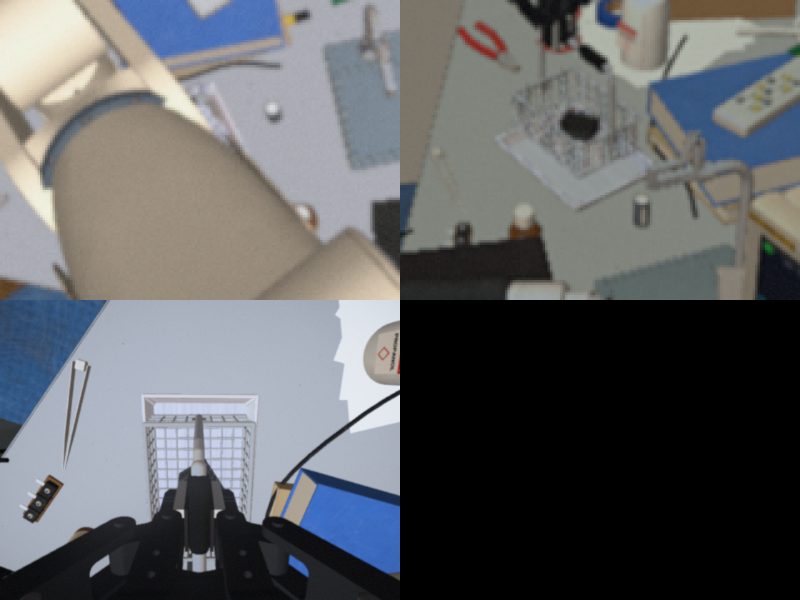

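c5's wrist view shows the basket parallel to the tray and centred sideways. In w5 pixels the tray's far rim is at (200,133)–(360,132) and the basket's far rim at (202,174)–(360,174). The side view shows the basket level with the heat sink inside and the capacitor still standing. I'll compute the remaining offset from this one image.

Run:
```python
from h import *
r=load('w5'); B=np.radians(25.3); X=np.array([np.cos(B),np.sin(B),0]);Y=np.array([-np.sin(B),np.cos(B),0])
p=np.array([.5017,.3631,0]); fl=lambda v:(round((v-p)@X*1e3,1),round((v-p)@Y*1e3,1))
tr=[atz(r,u,.016) for u in((200,133),(360,132))]; bk=[atz(r,u,.0864) for u in((201.6,173.6),(359.8,173.6))]
print('tray rim',[fl(v) for v in tr],'basket rim',[fl(v) for v in bk])
print('tray centre rel',fl(sum(tr)/2),'minus 81; basket',fl(sum(bk)/2),'minus 65')
print('sleeve end',fl(atz(r,(279,245),.1744)))
```

```text
tray rim [(np.float64(-57.5), np.float64(50.5)), (np.float64(59.6), np.float64(51.3))] basket rim [(np.float64(-43.1), np.float64(33.3)), (np.float64(45.6), np.float64(33.4))]
tray centre rel (np.float64(1.0), np.float64(50.9)) minus 81; basket (np.float64(1.2), np.float64(33.3)) minus 65
sleeve end (np.float64(0.2), np.float64(25.2))
```

The offset is within 1–2 mm against 5 mm of room, so I'll lower it with a force watch.

Run:
```python
from h import *
B=np.radians(25.3);Y=np.array([-np.sin(B),np.cos(B),0]);p=np.array(get_obs()['position'])+.001*Y
b=Fm(); z=.165
while z>.1225:
    z-=.006 if z>.151 else (.003 if z>.133 else .001)
    bot.servo_line([p[0],p[1],z],velocity=.05); f=Fm(3)-b
    if z<.15: print('z %.4f'%z,f)
    if f[2]>2.2 or np.hypot(*f[:2])>4: print('contact');break
o=get_obs();print(o['time_s'],o['position'],o['ft_torque'])
shot('wrist','w6');shot('side','s6')
```

```text
z 0.1470 [ 0.3781  0.1114 -0.1275]
z 0.1440 [-0.7101  0.583   0.0514]
z 0.1410 [-0.3154 -0.0305 -0.0537]
z 0.1380 [-0.2782  0.373  -0.0244]
z 0.1350 [-0.4425  0.4267 -0.0283]
z 0.1320 [-0.15    0.4392  0.0629]
z 0.1310 [-0.3892  0.6718  0.583 ]
z 0.1300 [ 0.1248 -0.3213 -0.2128]
z 0.1290 [-0.3143 -0.0279  0.3383]
z 0.1280 [-0.5573  0.1537 -0.2612]
z 0.1270 [-2.3572 -0.3116  5.6865]
contact
36.8583 [0.5013 0.3642 0.1275] [-0.0569  0.2346 -0.0403]
```

Contact came at TCP z = 0.1275, just where the tray floor should be (0.127), so the basket is seated. Release, rise and look.

Run:
```python
from h import *
hand.move_gripper(.02); hand.move_gripper(.045); bot.dwell(.2); p=np.array(get_obs()['position']); print(F())
bot.servo_line(p+.11*Z,velocity=.1)
bot.reach([.33,.27,.34],q(np.radians(25.3))); bot.dwell(.5)
o=get_obs();print(o['time_s'],o['position'],o['wrist_force'])
shot('side','s7');shot('top','t7');shot('wrist','w7')
a=cv2.imread('pics/s7.png')[140:260,210:370];c=cv2.imread('pics/t7.png')[130:270,150:330]
cv2.imwrite('pics/c7.png',np.vstack([np.hstack([cv2.resize(c,(400,300),interpolation=3),cv2.resize(a,(400,300),interpolation=3)]),np.hstack([cv2.resize(cv2.imread('pics/w7.png'),(400,300)),cv2.resize(cv2.imread('pics/s7.png')[175:225,245:315],(400,300),interpolation=3)])]))
```

```text
[-0.2662  0.3218 -0.9532]
40.4167 [0.3301 0.27   0.3398] [ 0.6958 -0.2463  0.3698]
```

View pics/c7.png

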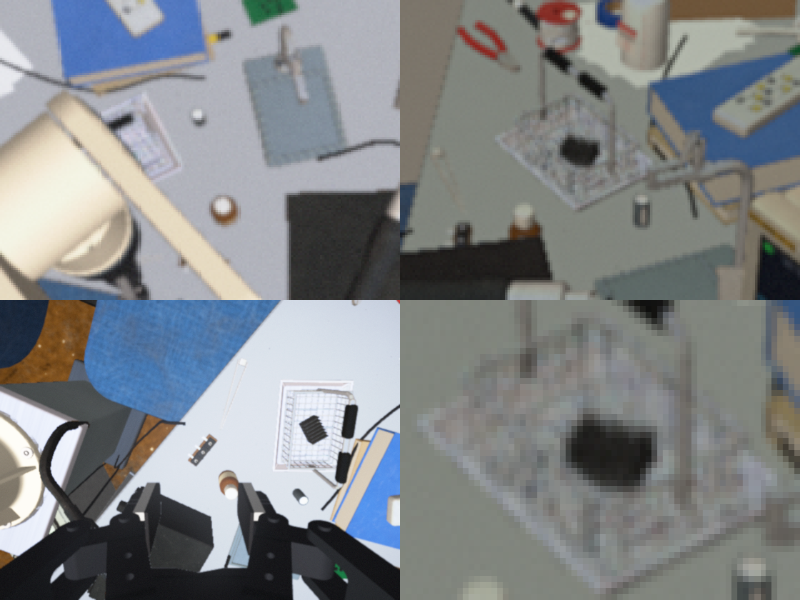

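c7 shows the basket standing flat inside the tray's rim, e.g. in the wrist view at (315,425), with the dark heat sink in it. The bottle, capacitor and terminal block are in place, the hook is empty, and the robot is clear.

```bash
python3 -c "
from h import *
print(hand_in())"
```

```text
the job is handed in; nothing more can be done
None
```

The basket is off the hook and released in the drying tray, flat inside the rim with the heat sink still in it, and the job is handed in at about 41 s (limit 72 s); the highest force I measured on the hook was 8.8 N, and the bottle, capacitor and terminal block were not touched.

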